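Close up the desk dock and press the keyed hanger post home

ROBOT

A 7-joint arm with a two-finger parallel gripper is mounted at the origin on the work surface. World frame = base frame: x ahead of the robot, y to its left, z up, the work surface at z = 0. Lengths are in m, angles in rad, forces in N, time in s.
With the tool pointing down it reaches from about 0.35 to 0.9 m from the base axis. Payload 8.1 kg.
Tool frame: the origin (TCP) lies midway between the tips of the shut fingers; the grasp point (between the pads) lies 19 mm behind it (arm.pinch_z is the distance from the TCP to the grasp point, in m); z points along the fingers, y is the direction in which the jaws open and shut (so a half turn about z gives the same grasp; the last joint's range is limited). The gripper opens to 92 mm and grips with 3 to 60 N. Pads are 19 mm wide; open, the fingers measure 130 mm over their backs; the gripper's body (75 mm by 190 mm) begins 47 mm behind the grasp point.
Start: joints at [1.086, 0.434, 0.025, 1.573, -0.012, 1.134, -0.075], TCP at [0.233, -0.58, 0.227] pointing down, gripper open.
Joint ranges: [-2.62, 2.62], [-0.44, 2.09], [-1.27, 1.32], [0.08, 2.57], [-1.32, 4.46], [0.12, 2], [-2.74, 2.74]. Speed limits (rad/s): [2.22, 2.22, 3.01, 3.01, 3.14, 3.14, 3.14].

INTERFACE

Orientations are given as a rotation vector (axis times angle).
In Python, from cell import arm, eyes gives the robot as it stands.
- The arm moves only by the tool apply_moves, never from a script. Its argument "targets" is one flat list of numbers, 5 for each row, row after row: the closure, from 0 (fully open) to 1 (shut), then the shift along the tool's x, y, z each as a share of 40 cm, from -1 to 1, then the turn about the tool's z as a share of pi/2 rad, from -1 to 1. A call has 1 to 20 rows; each row shifts and turns the commanded pose from where the row before left it, along the tool's axes as they then stand; what a row does not reach is not made up. A row lasts 1/8 s, in which the tool goes at most 62.5 mm and 10.7 degrees, less where a joint would pass 70% of its speed; a pose out of reach is approached as far as the arm can. A call with a number of a shift or a turn outside -1 to 1 is refused whole. A call with a gripper value outside its range is refused whole. The fingers move at their own pace and stop on an object; "grip_force" is the grip in N (left out, the last holds). Time passes only in rows, so rows that do not move let the fingers close. It gives the time, the measured TCP pose, the force and the opening at its end, in the units of the state.
- arm.observe(): the state, without advancing time (a new reading comes with each control period).
- eyes.get_image(name): name is "scene" or "top" or "wrist"; returns the picture (480x640x3 uint8, red, green, blue); there is no depth.
- eyes.camera_params(name): a dict with "camera_matrix" (3x3 intrinsics, pixels), "xyz" and "attitude" of the camera in the world; the wrist camera has in their place "hand_eye" (4x4, takes a point from camera to tool coordinates, whose origin is the TCP and whose axes are the flange's). Camera axes: x right, y down, z forward; pixel columns grow to the right and rows downward; lengths in m; the calibration is good to about 2 mm. The wrist camera is an equidistant fisheye: a pixel r from the principal point sees the ray r / f radians off the axis. A picture is of the moment at which its call begins: read the wrist's pose just before it. camera_params takes no time and is no camera call.
- arm.sign_off(): hands the job in, once; it reports no verdict.
The state is a dict: "clock": time; "joints": joint angles; "dq": joint speeds; "joint_efforts": joint torques, N m; "position": TCP position; "ee_rot": TCP orientation; "force": force on the tool from outside, world axes, zero at the start; "ft_torque": the same for the moment, N m; "width": opening from 0.0 (shut) to 1.0 (fully open).
Only numpy, scipy, OpenCV 4.12 (cv2) and the standard library are available. Lean on these libraries where they do the work, as an engineer would, in place of code of your own. Each camera call takes 0.05 s, during which the arm holds its last target.

TASK

First slide the loose grey socket module along its tray until it sits flush against the white charger block. Then take the T-shaped wooden hanger out of its packing cradle, put its steel shaft into the module's bore, turn it until the orange key slips into the keyway, and keep pushing down against the spring until the collar sits fully home on the module. Finish while still holding it pressed down (the spring lifts it if you let go), with the module still flush and the other things on the desk left where they are.

Things in the scene. Friction and masses are not known exactly. Their poses are not given: they have to be found in the camera images.
- dock: Fixed aluminium tray 92 (x) x 260 (y) mm, floor 6 mm thick, a lip 14 mm high along each long side (|x| = 36.5 to 44.5 mm), ends open; yawed up to 0.35 rad, on the left or right. Origin: centre of its underside, on the desk. A fixed white charger block 70 x 90 x 60 mm (top 66 mm above the desk) stands at its +y end; the block's face towards -y is at dock y = +35 mm.
- socket: Loose grey socket module 70 (x) x 84 (y) x 60 (z) mm, 0.5 to 0.8 kg, on the tray floor between the lips (1.5 mm play a side), axes as the dock's. Origin: centre of its underside. It starts 20 to 45 mm short of the charger block; slide it towards +y by pushing its -y face. Flush when its origin is at dock y = -7 mm.
- socket_mouth (a point): Centre of the mouth of the upright bore, on the module's top; axes as the module's. Steel-lined bore 22 mm wide, 48 mm deep; keyway 9 mm wide, full depth, to 16.5 mm from the axis, on the module's +x side, an orange mark beside it. A spring pad, its top 32 mm below the mouth, pushes back with 6 N, rising to 10 N over the 10 mm to fully home.
- cradle: Fixed brown packing block, 84 x 84 x 55 mm, origin at the centre of its underside, with a wide round hole (35 mm across, 48 mm deep) in its top in which the hanger stands.
- hanger: T-shaped wooden hanger, 0.16 to 0.26 kg, upright in the cradle, its collar resting on top. Origin: centre of the bottom end, z up, x towards the key. Steel shaft 20 mm wide, z = 0 to 42 mm (lowest 4 mm tapered); orange key 6 mm wide, to 15 mm from the axis, z = 12 to 42; black collar 44 mm wide, z = 42 to 50, orange mark on it above the key; column 14 mm square; crossbar on top, see hanger_bar.
- hanger_collar (a point): Centre of the underside of the hanger's collar (hanger z = 42 mm), axes as the hanger's. It meets socket_mouth when the hanger is fully home, hanger x then pointing along the module's +x. At the start the two x directions differ by up to 1.55 rad.
- hanger_bar (a point): Centre of the wooden crossbar (hanger z = 158 mm), axes as the hanger's. The bar is 90 mm long along y, 16 mm thick along x and 16 mm high, with a stop 10 mm tall on each end (top at hanger z = 175 mm); pinch it across x from above, at the middle.
- mouse: Bystander: black computer mouse, 112 x 62 x 36 mm, beyond the dock and cradle. Origin at the centre of its underside.
- mug: Bystander: blue mug, 82 mm across, 95 mm tall, with a handle. Origin at the centre of its underside.
- notebook: Bystander: red notebook, 210 x 148 x 16 mm, on the left. Origin at the centre of its underside.
- buds: Bystander: white earphone case, 60 x 48 x 24 mm, just beyond the cradle. Origin at the centre of its underside.
- tape: Bystander: yellow tape ring, 56 mm across, 18 mm tall, on the robot's side of the dock. Origin at the centre of its underside.
- stapler: Bystander: green and black stapler, 110 x 32 x 45 mm, on the right. Origin at the centre of its underside.

How it is judged:
By the outcome, as a careful person would: the job done as asked, in the order asked, and still so for the second after the job is handed in, while the arm keeps its last pose, push and grip.
It also fails if it takes over 64 s, if anything falls off the work surface, if the arm or the gripper's body presses on something with over 40 N, if the wrist force passes 120 N, or if a joint passes its speed limit or range.

## Working session

There is one attempt and no reset: what is moved stays moved. The work goes in short steps, Python scripts to look and compute and a tool call to move; the robot and the scene stay as the last step left them, time stands still between calls to the robot, and variables do not carry over. Pictures are saved under pics/ and viewed, and the job is handed in when it is done.

Besides the shell and the picture viewer there is one more tool, called after "Call:" by a JSON object that holds its "method" and its "body". apply_moves: Moves the arm, as the interface text tells. Its arguments: {"type":"object","properties":{"targets":{"type":"array"},"grip_force":{"type":"number"}},"required":["targets"]}

```bash
mkdir -p pics; ls
cat > h.py <<'E'
import numpy as np, cv2
from cell import arm, eyes
def save(n,img): cv2.imwrite('pics/'+n, img[:,:,::-1])
E
python3 - <<'E'
from h import *
print(arm.observe())
for n in('scene','top','wrist'):
    im=eyes.get_image(n); save(n+'0.png',im); np.save('pics/'+n+'0.npy',im); print(n,eyes.camera_params(n))
E
```

```text
pics
{'clock': 0.0, 'joints': array([ 1.08642882,  0.43523757,  0.02498013,  1.57405177, -0.01160821,
        1.13401211, -0.07509414]), 'dq': array([ 0.00181325, -0.00055311,  0.00020037, -0.00085635, -0.00028533,
        0.0014424 ,  0.00019684]), 'joint_efforts': array([-3.92989050e-04, -6.67844439e+01,  9.84907262e-01, -3.14464831e+01,
       -6.06173929e-02,  4.26766207e-02,  1.64633962e-04]), 'position': array([ 0.23261376, -0.57956783,  0.22595353]), 'ee_rot': array([-3.08307774e+00, -5.95645508e-01,  6.76533588e-04]), 'force': array([-0.43951615, -0.5794139 ,  0.01323928]), 'ft_torque': array([ 0.04834736, -0.03283533,  0.02129881]), 'width': 0.998844271822719}
scene {'camera_matrix': array([[477.42406544,   0.        , 322.36428242],
       [  0.        , 477.42406544, 244.68449764],
       [  0.        ,   0.        ,   1.        ]]), 'xyz': array([ 1.27723129, -0.23534737,  0.89969888]), 'attitude': array([-2.02537483, -1.38558086,  0.57826597])}
top {'camera_matrix': array([[572.73963565,   0.        , 317.95004515],
       [  0.        , 572.73963565, 234.34333374],
       [  0.        ,   0.        ,   1.        ]]), 'xyz': array([0.47870539, 0.02234171, 1.81448782]), 'attitude': array([-2.17561326,  2.2118249 , -0.07328664])}
wrist {'camera_matrix': array([[371.64829954,   0.        , 317.52028769],
       [  0.        , 371.64829954, 245.39004018],
       [  0.        ,   0.        ,   1.        ]]), 'hand_eye': array([[ 6.78847440e-05, -9.60977126e-01, -2.76627834e-01,
         7.45686400e-02],
       [ 9.99998158e-01, -4.65432127e-04,  1.86226469e-03,
         7.38273792e-05],
       [-1.91834525e-03, -2.76627451e-01,  9.60975324e-01,
        -1.58635233e-01],
       [ 0.00000000e+00,  0.00000000e+00,  0.00000000e+00,
         1.00000000e+00]])}
```

View pics/scene0.png

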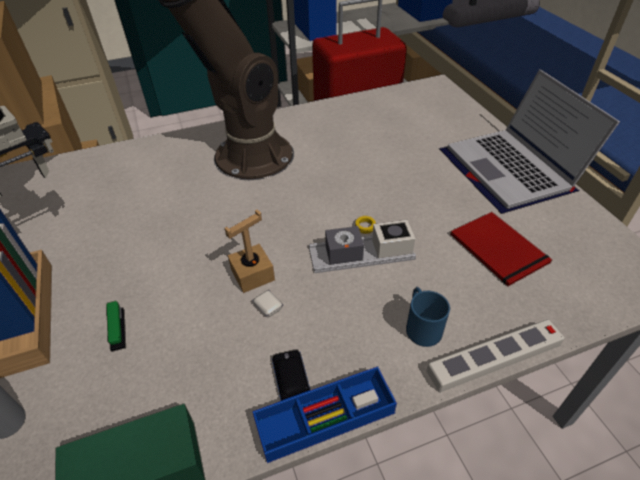

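View pics/top0.png

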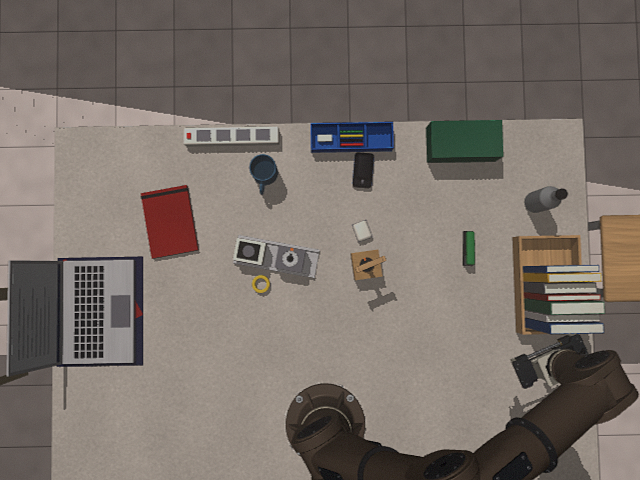

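View pics/wrist0.png

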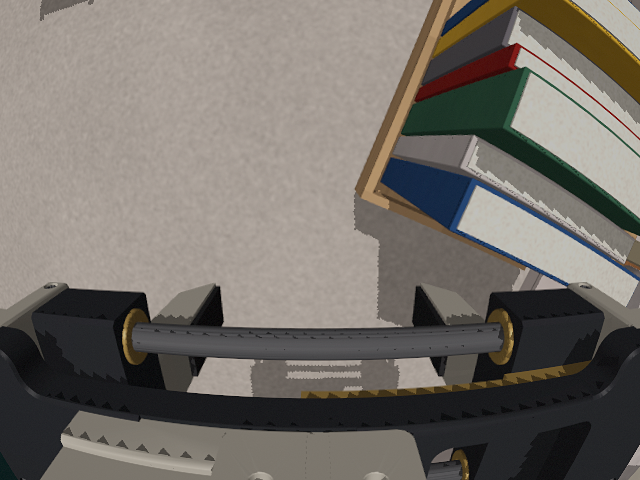

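Run:
```python
import numpy as np,cv2
t=np.load('pics/top0.npy');s=np.load('pics/scene0.npy')
cv2.imwrite('pics/topc.png',cv2.resize(t[215:315,225:405],None,fx=4.4,fy=4.4,interpolation=cv2.INTER_CUBIC)[:,:,::-1])
cv2.imwrite('pics/scc.png',cv2.resize(s[195:325,220:420],None,fx=4,fy=4,interpolation=cv2.INTER_CUBIC)[:,:,::-1])
```

```text
(no output)
```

View pics/topc.png

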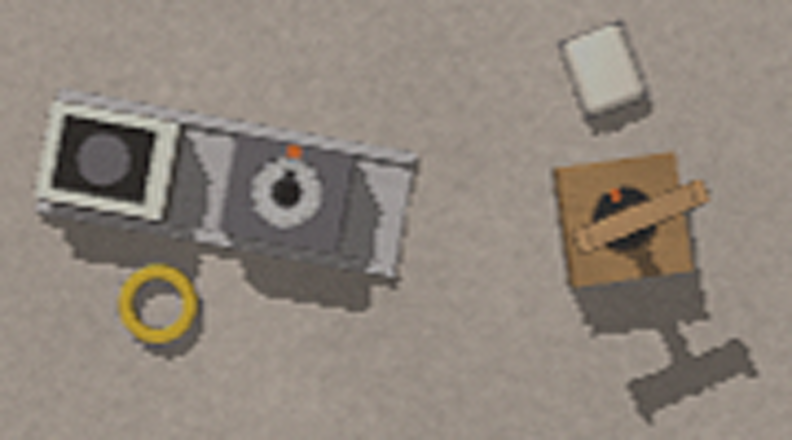

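View pics/scc.png

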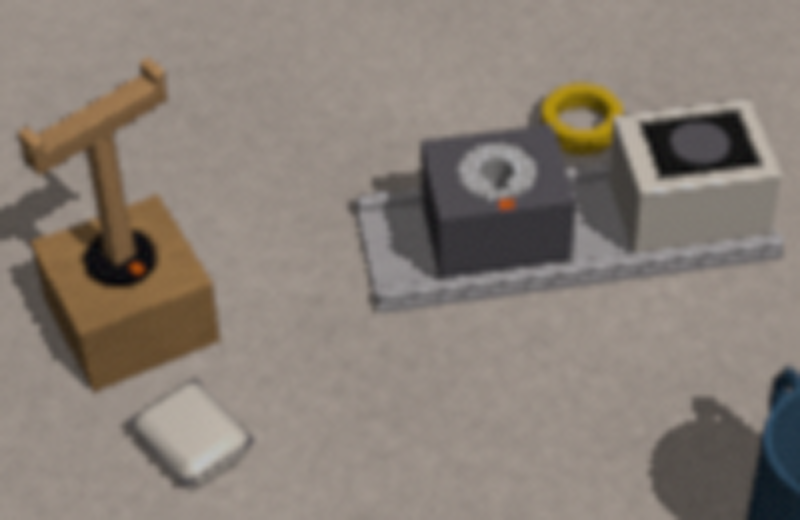

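```bash
cat >> h.py <<'E'
from scipy.spatial.transform import Rotation as R
def cam(n,st=None):
    p=eyes.camera_params(n);K=p['camera_matrix']
    if n!='wrist':
        return K,R.from_rotvec(p['attitude']).as_matrix(),p['xyz']
    T=R.from_rotvec(st['ee_rot']).as_matrix();H=p['hand_eye']
    return K,T@H[:3,:3],T@H[:3,3]+st['position']
def rays(c,uv,fish=False):
    K,Rm,o=c;uv=np.atleast_2d(np.asarray(uv,float))
    d=(uv-K[:2,2])/[K[0,0],K[1,1]]
    if fish:
        th=np.linalg.norm(d,axis=1,keepdims=True);th=np.maximum(th,1e-9)
        v=np.hstack([d/th*np.sin(th),np.cos(th)])
    else:
        v=np.hstack([d,np.ones((len(d),1))]);v/=np.linalg.norm(v,axis=1,keepdims=True)
    return o,v@Rm.T
def onz(c,uv,z,fish=False):
    o,v=rays(c,uv,fish);return o+v*((z-o[2])/v[:,2:3])
def tri(obs):
    A=0;b=0;L=[]
    for o,v in obs:
        v=np.ravel(v);P=np.eye(3)-np.outer(v,v);A=A+P;b=b+P@o;L.append((o,P))
    x=np.linalg.solve(A,b);return x,[np.linalg.norm(P@(x-o))for o,P in L]
def proj(c,X,fish=False):
    K,Rm,o=c;p=(np.atleast_2d(X)-o)@Rm
    if fish:
        r=np.linalg.norm(p[:,:2],axis=1,keepdims=True);th=np.arctan2(r,p[:,2:3]);d=p[:,:2]/np.maximum(r,1e-9)*th
    else: d=p[:,:2]/p[:,2:3]
    return d*[K[0,0],K[1,1]]+K[:2,2]
def blobs(mask,off=(0,0),amin=3):
    n,l,s,c=cv2.connectedComponentsWithStats(mask.astype(np.uint8))
    return [(s[i,4],(c[i]+off).round(2)) for i in range(1,n) if s[i,4]>=amin]
def orange(im):
    h=cv2.cvtColor(im,cv2.COLOR_RGB2HSV);return (h[...,0]<14)&(h[...,0]>3)&(h[...,1]>190)&(h[...,2]>150)
E
python3 - <<'E'
from h import *
t=np.load('pics/top0.npy');s=np.load('pics/scene0.npy')
ct,cs=cam('top'),cam('scene')
print('or top',blobs(orange(t)[215:315,225:405],(225,215),2)); print('or sc',blobs(orange(s)[195:325,220:420],(220,195),2))
# from crops (pixel = crop/scale + offset)
T=lambda x,y:(np.array([x,y])+.5)/4.4+[224.5,214.5]
S=lambda x,y:(np.array([x,y])+.5)/4+[219.5,194.5]
for n,a,b in [('ring',T(287,191),S(498,172)),('sockmark',T(294,152),S(507,204)),('barcen',T(643,217),S(95,118)),
 ('collarmark',T(616,196),S(137,268)),('endR',T(706,192),S(38,140)),('endL',T(585,240),S(153,75)),
 ('chgTL',T(182,122),S(632,178)),('cradle',T(678,153),S(95,330)),('cr2',T(556,168),S(213,285)),('cr3',T(691,272),S(37,240)),('dockc',T(416,158),S(376,303)),('tape',T(158,305),S(582,110)),('budsTR',T(625,25),S(195,470))]:
    x,e=tri([rays(ct,a),rays(cs,b)]);print(n,x.round(4),np.round(e,4),a.round(1),b.round(1))
E
```

```text
or top [(np.int32(3), array([291.33, 248.67]))]
or sc [(np.int32(3), array([346.33, 245.67]))]
ring [0.5141 0.0988 0.0648] [0.0016 0.0016] [289.8 258. ] [344.1 237.6]
sockmark [0.541  0.0935 0.0644] [0.0015 0.0015] [291.4 249.2] [346.4 245.6]
barcen [ 0.4911 -0.1365  0.1731] [0.0022 0.0022] [370.8 263.9] [243.4 224.1]
collarmark [ 0.5066 -0.1295  0.0622] [0.0016 0.0016] [364.6 259.2] [253.9 261.6]
endR [ 0.507  -0.1738  0.1837] [0.0051 0.0051] [385.1 258.2] [229.1 229.6]
endL [ 0.4768 -0.0981  0.1803] [0.002 0.002] [357.6 269.2] [257.9 213.4]
chgTL [0.5618 0.1682 0.0785] [0.0002 0.0002] [266.  242.3] [377.6 239.1]
cradle [ 0.5371 -0.169   0.0557] [0.0067 0.0067] [378.7 249.4] [243.4 277.1]
cr2 [ 0.527  -0.0893  0.0517] [0.0012 0.0012] [351.  252.8] [272.9 265.9]
cr3 [ 0.4531 -0.1802  0.0531] [0.0029 0.0029] [381.7 276.4] [228.9 254.6]
dockc [0.5373 0.0084 0.005 ] [0.0015 0.0015] [319.2 250.5] [313.6 270.4]
tape [0.4357 0.1938 0.0157] [0.0017 0.0017] [260.5 283.9] [365.1 222.1]
budsTR [ 0.6301 -0.1382  0.0227] [0.0056 0.0056] [366.7 220.3] [268.4 312.1]
```

Call:
{"method": "apply_moves", "body": {"targets": [0.5,0.083,-0.078,-0.008,0,0.5,0.083,-0.078,-0.008,0,0.5,0.083,-0.078,-0.008,0,0.5,0.083,-0.078,-0.008,0,0.5,0.083,-0.078,-0.008,0,0.5,0.083,-0.078,-0.008,0,0.5,0.083,-0.078,-0.008,0,0.5,0.083,-0.078,-0.008,0,0.5,0.083,-0.078,-0.008,0,0.5,0.083,-0.078,-0.008,0,0.5,0.083,-0.078,-0.008,0,0.5,0.083,-0.078,-0.008,0,0.5,0.083,-0.078,-0.008,0,0.5,0.083,-0.078,-0.008,0,1,0,0,0,-0.106,1,0,0,0,-0.106,1,0,0,0,-0.106,1,0,0,0,-0.106,1,0,0,0,-0.106,1,0,0,0,-0.106], "grip_force": 20}}

```text
clock: 2.65
position: [0.5013, -0.0016, 0.2713]
ee_rot: [-2.417, -2.007, 0.001]
force: [1.0, -0.5, 0.0]
width: 0.007
```

Run:
```python
from h import *
s=arm.observe();print(s['clock'],s['position'],s['ee_rot'],s['width'],s['joints'].round(2));M=R.from_rotvec(s['ee_rot']).as_matrix();print(M.round(3))
im=eyes.get_image('wrist');save('w1.png',im);np.savez('pics/w1.npz',im=im,p=s['position'],r=s['ee_rot'])
```

```text
2.65 [ 0.501252   -0.00155747  0.27129087] [-2.41651341e+00 -2.00701661e+00  7.19536157e-04] 0.0067839288087955755 [ 0.32  0.24 -0.52  1.77  0.13  1.16 -0.42]
[[ 0.184  0.983 -0.001]
 [ 0.983 -0.184 -0.   ]
 [-0.    -0.001 -1.   ]]
```

View pics/w1.png

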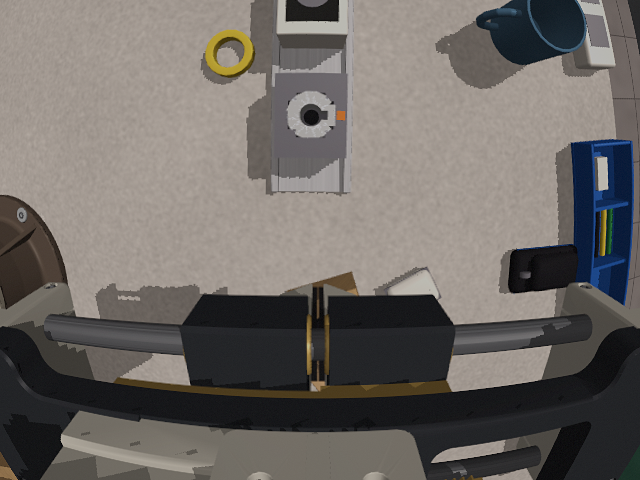

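Run:
```python
from h import *
d=np.load('pics/w1.npz');im=d['im'];c=cam('wrist',dict(position=d['p'],ee_rot=d['r']))
crop=im[0:210,250:370];cv2.imwrite('pics/w1c.png',cv2.resize(crop,None,fx=2.8,fy=2.8,interpolation=cv2.INTER_CUBIC)[:,:,::-1])
h=cv2.cvtColor(im,cv2.COLOR_RGB2HSV)
print(h[90,285],h[180,310],h[60,310],h[105,295],h[20,280], im[90,285],im[105,295])
print('orange',blobs(orange(im)[90:140,320:360],(320,90)))
print(onz(c,[[275,33],[347,33],[312,115],[341,115],[275,155],[349,155]],.066,True).round(4))
```

```text
[155  15 105] [  6   8 161] [  8   9 110] [ 12   8 169] [ 24  14 185] [105  99 104] [169 166 164]
orange [(np.int32(55), array([340.76, 115.36]))]
[[0.4947 0.1867 0.066 ]
 [0.5633 0.1734 0.066 ]
 [0.5146 0.0973 0.066 ]
 [0.5421 0.0923 0.066 ]
 [0.472  0.0657 0.066 ]
 [0.5428 0.0523 0.066 ]]
```

View pics/w1c.png

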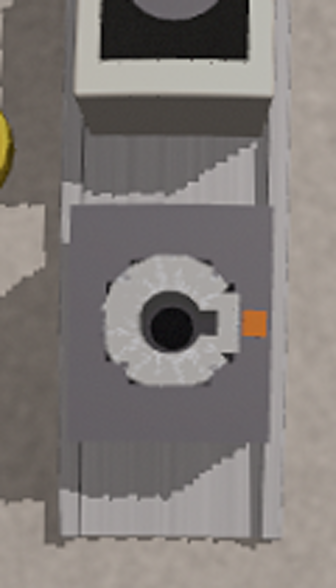

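Run:
```python
from h import *
d=np.load('pics/w1.npz');im=d['im'];c=cam('wrist',dict(position=d['p'],ee_rot=d['r']))
W=lambda a:(np.array(a)+.5)/2.8+[249.5,-.5]
P=onz(c,W([[71,204],[273,206],[268,441],[62,441],[76,95],[272,97],[171,320]]),.066,True)[:,:2]
M=P[:4].mean(0);print(M,P[6]);
for a,b in((3,2),(0,1),(4,5)):
    v=P[b]-P[a];print('w',np.hypot(*v),np.arctan2(v[1],v[0]))
for a,b in((3,0),(2,1)):
    v=P[b]-P[a];print('l',np.hypot(*v),np.arctan2(-v[0],v[1]))
y=-.187;
for y in(-.185,):
    Y=np.array([-np.sin(y),np.cos(y)]);X=np.array([np.cos(y),np.sin(y)])
    print('y',P@Y-d['p'][:2]@Y); print('x',P@X-d['p'][:2]@X)
```

```text
[0.51260948 0.09836398] [0.51361712 0.09850346]
w 0.07170027430839644 -0.18839704854451844
w 0.06951382178351154 -0.20024203552722936
w 0.06788994734076731 -0.20155583079747724
l 0.08401360074171337 -0.2276385410924038
l 0.08313289133848574 -0.20168512894787263
y [0.14259997 0.14154048 0.05841916 0.05866273 0.18306267 0.18193874
 0.10062804]
x [-0.04072736  0.02877838  0.02739137 -0.04430849 -0.03927809  0.02860255
 -0.00625173]
```

Call:
{"method": "apply_moves", "body": {"targets": [1,0.05,-0.0225,0,0.0127,1,0,0,0.1,0,1,0,0,0.1,0,1,0,0,0.1,0,1,0,0,0.1,0,1,0,0,0.1,0,1,0,0,0.05,0,1,0,0,0.04,0,1,0,0,0,0]}}

```text
clock: 3.82
position: [0.4959, 0.0198, 0.0348]
ee_rot: [-2.442, -1.975, 0.002]
force: [-0.1, -0.0, 0.1]
width: 0.007
```

Run:
```python
from h import *
s=arm.observe();print(s['clock'],s['position'],s['ee_rot'],s['force']);M=R.from_rotvec(s['ee_rot']).as_matrix();print(M.round(3))
im=eyes.get_image('wrist');save('w2.png',im);np.savez('pics/w2.npz',im=im,p=s['position'],r=s['ee_rot'])
```

```text
3.825 [0.49587149 0.01976119 0.03479038] [-2.44234082e+00 -1.97463100e+00  2.21638414e-03] [-0.1382772  -0.04554256  0.11218614]
[[ 0.209  0.978 -0.002]
 [ 0.978 -0.209 -0.   ]
 [-0.001 -0.002 -1.   ]]
```

View pics/w2.png

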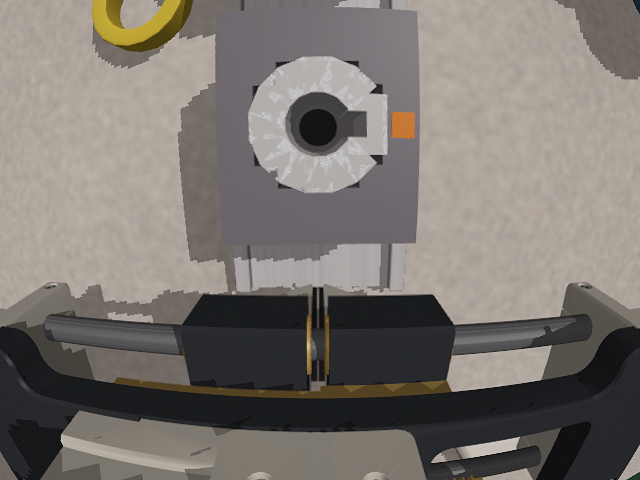

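Call:
{"method": "apply_moves", "body": {"targets": [1,0.04,0,0,0,1,0.015,0,0,0,1,0.01,0,0,0,1,0.01,0,0,0,1,0.01,0,0,0,1,0.01,0,0,0,1,0.01,0,0,0,1,0.01,0,0,0,1,0.01,0,0,0,1,0.01,0,0,0,1,0.01,0,0,0]}}

```text
clock: 5.25
position: [0.5081, 0.0736, 0.0356]
ee_rot: [2.443, 1.972, -0.005]
force: [-1.5, -9.7, 7.5]
width: 0.002
```

Run:
```python
from h import *
s=arm.observe();print(s['clock'],s['position'],s['ee_rot'],s['force'],s['ft_torque'])
im=eyes.get_image('wrist');save('w3.png',im);np.savez('pics/w3.npz',im=im,p=s['position'],r=s['ee_rot'])
```

```text
5.25 [0.50808351 0.07363157 0.0356429 ] [ 2.44283731  1.97193516 -0.00536009] [-1.47348851 -9.70239608  7.53080585] [-1.84876857  0.34096248  0.0435474 ]
```

View pics/w3.png

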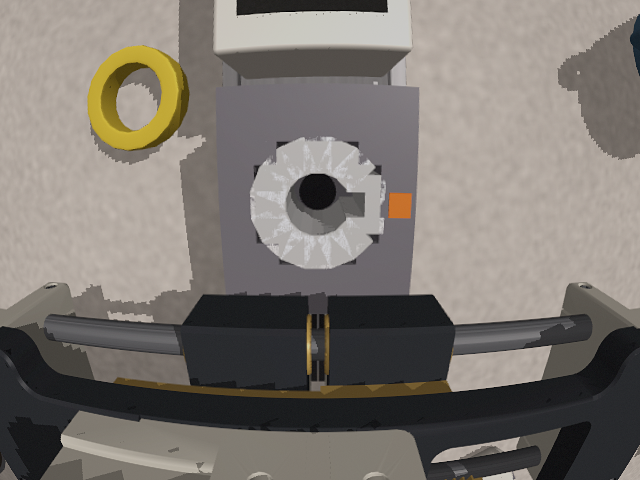

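Run:
```python
from h import *
d=np.load('pics/w3.npz');c=cam('wrist',dict(position=d['p'],ee_rot=d['r']))
P=onz(c,[[314,53],[314,87],[314,296]],.066,True);M=R.from_rotvec(d['r']).as_matrix();print((P-d['p'])@M)
```

```text
[[ 0.1052701  -0.00110304 -0.03077965]
 [ 0.09313882 -0.0010991  -0.03073093]
 [ 0.0175917  -0.00123118 -0.03042744]]
```

Call:
{"method": "apply_moves", "body": {"targets": [1,0.008,0,0,0,1,0.007,0,0,0,1,0.005,0,0,0,1,0.003,0,0,0,1,0.003,0,0,0,1,0.003,0,0,0]}}

```text
clock: 6.05
position: [0.5103, 0.0845, 0.0356]
ee_rot: [2.443, 1.972, -0.006]
force: [-2.7, -10.6, 8.2]
width: 0.004
```

Call:
{"method": "apply_moves", "body": {"targets": [1,0.002,0,0,0,1,0.002,0,0,0,1,0,0,0,0]}}

```text
clock: 6.42
position: [0.5105, 0.0854, 0.0356]
ee_rot: [2.443, 1.971, -0.008]
force: [-3.8, -12.8, 9.8]
width: 0.008
```

Run:
```python
from h import *
s=arm.observe();print(s['clock'],s['position'],s['ee_rot'],s['force'],s['ft_torque'])
im=eyes.get_image('wrist');save('w4.png',im[:300]);np.savez('pics/w4.npz',im=im,p=s['position'],r=s['ee_rot'])
```

```text
6.425 [0.51048107 0.08535998 0.0356424 ] [ 2.44291775  1.97077185 -0.00776591] [ -3.78096253 -12.80835844   9.80082293] [-2.36091021  0.60940525  0.09248457]
```

View pics/w4.png

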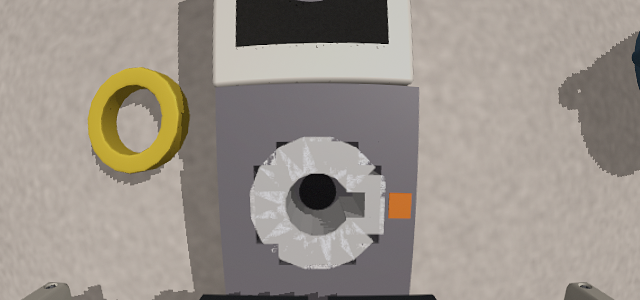

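Call:
{"method": "apply_moves", "body": {"targets": [1,0.003,0,0,0,1,0.003,0,0,0,1,0.003,0,0,0,1,0,0,0,0]}}

```text
clock: 6.98
position: [0.5104, 0.0853, 0.0356]
ee_rot: [2.443, 1.966, -0.015]
force: [-7.0, -22.5, 18.4]
width: 0.007
```

Call:
{"method": "apply_moves", "body": {"targets": [1,-0.01,0,0,0,1,-0.02,0,0,0,1,-0.05,0,0,0,1,0,0,-0.08,0,1,0,0,-0.1,0,1,0,0,-0.1,0,1,0,0,-0.1,0,1,-0.05,0,-0.05,0,0.3,-0.05,0,0,0,0.3,0,0,0,0,0.3,0,0,0,0]}}

```text
clock: 8.35
position: [0.4969, 0.0234, 0.2073]
ee_rot: [-2.441, -1.977, -0.0]
force: [0.1, 0.4, 0.3]
width: 0.279
```

Run:
```python
from h import *
s=arm.observe();print(s['clock'],s['position'],s['ee_rot'],s['force'],s['dq'].round(3))
im=eyes.get_image('wrist');save('w5.png',im);np.savez('pics/w5.npz',im=im,p=s['position'],r=s['ee_rot'])
```

```text
8.35 [0.49692741 0.0233641  0.20732569] [-2.44107056e+00 -1.97666690e+00 -2.66384557e-04] [0.14419962 0.35302602 0.28692322] [-0.011  0.004 -0.006 -0.003  0.001 -0.001  0.002]
```

View pics/w5.png

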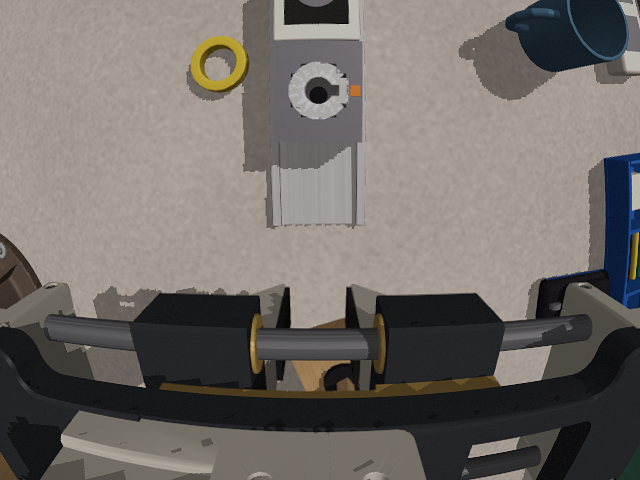

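Call:
{"method": "apply_moves", "body": {"targets": [0.3,0.07,0,0,0,0.3,0.07,0,0,0,0.3,0,0,0,0,0.3,0,0,0,0]}}

```text
clock: 8.9
position: [0.5084, 0.0774, 0.2072]
ee_rot: [-2.441, -1.977, 0.001]
force: [0.4, -0.2, -0.6]
width: 0.696
```

Run:
```python
from h import *
s=arm.observe();print(s['clock'],s['position'],s['ee_rot'],s['dq'].round(3))
im=eyes.get_image('wrist');save('w6.png',im);np.savez('pics/w6.npz',im=im,p=s['position'],r=s['ee_rot'])
d=np.load('pics/w5.npz')['im']
cr=lambda a,x,y,w,h,f:cv2.resize(a[y:y+h,x:x+w],None,fx=f,fy=f,interpolation=cv2.INTER_CUBIC)
save('w5c.png',cr(d,262,0,110,150,4))
# guess ring position in w6
c=cam('wrist',s);print(proj(c,[.5217,.139,.066],True))
u=proj(c,[.5217,.139,.066],True)[0].astype(int)
print(u-70);save('w6c.png',cr(im,u[0]-70,max(u[1]-70,0),140,140,4.2))
```

```text
8.9 [0.50844581 0.07738163 0.20717089] [-2.44098929e+00 -1.97726057e+00  1.24754844e-03] [ 0.016 -0.007  0.012  0.004  0.001  0.001  0.   ]
[[317.43681168 154.79119944]]
[247  84]
```

View pics/w5c.png

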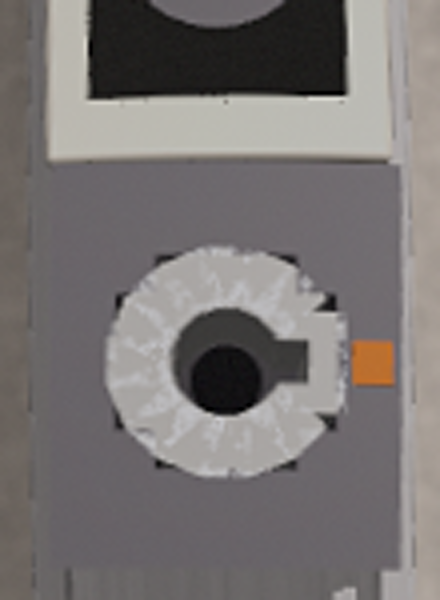

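View pics/w6c.png

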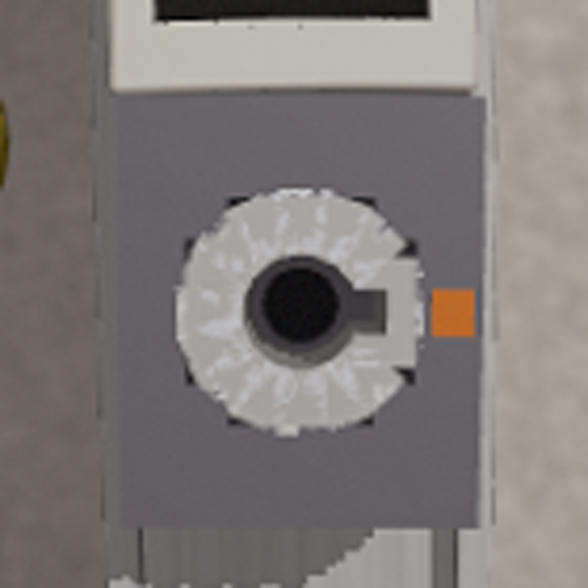

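Run:
```python
from h import *
def C(n):
    d=np.load(f'pics/{n}.npz');return cam('wrist',dict(position=d['p'],ee_rot=d['r']))
c5,c6=C('w5'),C('w6')
W5=lambda a:(np.atleast_2d(a)+.5)/4+[261.5,-.5]
W6=lambda a:(np.atleast_2d(a)+.5)/4.2+[246.5,83.5]
x,e=tri([rays(c5,W5([227.5,361]),True),rays(c6,W6([300.5,311.5]),True)]);print('bore tri',x.round(4),e)
print(onz(c5,W5([227.5,361]),.066,True),onz(c6,W6([300.5,311.5]),.066,True))
m,e=tri([rays(c5,W5([373,363]),True),rays(c6,W6([454,313]),True)]);print('mark',m.round(4),e,np.arctan2(*(m-x)[1::-1]))
Q5=onz(c5,W5([[47,163],[399,166],[400,570],[38,568]]),.066,True)[:,:2]
Q6=onz(c6,W6([[115,97],[485,97],[477,528],[118,528]]),.066,True)[:,:2]
for P in(Q5,Q6):
    print(P.mean(0));
    for a,b in((0,1),(3,2)):
        v=P[b]-P[a];print('w',np.hypot(*v),np.arctan2(v[1],v[0]))
    for a,b in((3,0),(2,1)):
        v=P[b]-P[a];print('l',np.hypot(*v),np.arctan2(-v[0],v[1]))
im=np.load('pics/w6.npz')['im'];o=orange(im)
```

```text
bore tri [0.5219 0.1365 0.0659] [np.float64(0.00014614485087492075), np.float64(0.00014614485087476785)]
[[0.52205002 0.13642926 0.066     ]] [[0.52176887 0.13651174 0.066     ]]
mark [0.5504 0.1304 0.0662] [np.float64(8.299383636119666e-05), np.float64(8.299383636104113e-05)] -0.2104848721609852
[0.52082358 0.13687524]
w 0.07034532415018929 -0.2185583371086646
w 0.07245664665836352 -0.21558218569497886
l 0.08412993569483636 -0.2315086577939199
l 0.08391345740459448 -0.2063845131731475
[0.52141557 0.13644037]
w 0.07002157149062967 -0.2086577948197199
w 0.07034197864495273 -0.2092324709164018
l 0.08385970548177454 -0.21670721036731433
l 0.08389816203373672 -0.21288458401276794
```

Call:
{"method": "apply_moves", "body": {"targets": [0.3,0,0,-0.08,0,0.3,0,0,-0.08,0,0.3,-0.093,0.0215,0,0,0.3,-0.093,0.0215,0,0,0.3,-0.093,0.0215,0,0,0.3,-0.093,0.0215,0,0,0.3,-0.093,0.0215,0,0,0.3,-0.093,0.0215,0,0,0.3,-0.093,0.0215,0,0,0.3,0,0,0,-0.094,0.3,0,0,0,-0.094,0.3,0,0,0,-0.094,0.3,0,0,0,-0.094,0.3,0,0,0,0,0.3,0,0,0,0]}}

```text
clock: 10.82
position: [0.513, -0.1904, 0.2715]
ee_rot: [-1.766, -2.598, 0.0]
force: [-0.4, 0.1, -0.5]
width: 0.702
```

Run:
```python
from h import *
s=arm.observe();print(s['clock'],s['position'],s['ee_rot'],s['dq'].round(3));print(R.from_rotvec(s['ee_rot']).as_matrix().round(3))
im=eyes.get_image('wrist');save('w7.png',im);np.savez('pics/w7.npz',im=im,p=s['position'],r=s['ee_rot'])
```

```text
10.825 [ 0.51296321 -0.19035454  0.27145303] [-1.76636615e+00 -2.59783512e+00  3.13052024e-04] [-0.008  0.001 -0.001 -0.002  0.     0.001  0.009]
[[-0.368  0.93  -0.   ]
 [ 0.93   0.368 -0.   ]
 [-0.    -0.    -1.   ]]
```

View pics/w7.png

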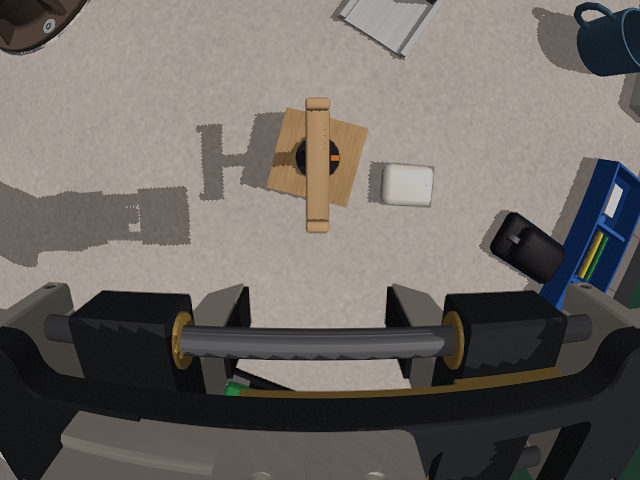

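Call:
{"method": "apply_moves", "body": {"targets": [0.3,0.06,0,0,0,0.3,0.06,0,0,0,0.3,0,0,0,0,0.3,0,0,0,0]}}

```text
clock: 11.38
position: [0.4954, -0.1451, 0.2718]
ee_rot: [1.76, 2.601, -0.001]
force: [0.3, -1.1, -0.6]
width: 0.701
```

Run:
```python
from h import *
s=arm.observe();print(s['clock'],s['position'],s['ee_rot'],s['dq'].round(3))
im=eyes.get_image('wrist');np.savez('pics/w8.npz',im=im,p=s['position'],r=s['ee_rot'])
a=np.load('pics/w7.npz')['im']
cr=lambda a,x,y,w,h,f:cv2.resize(a[y:y+h,x:x+w],None,fx=f,fy=f,interpolation=cv2.INTER_CUBIC)
save('w7c.png',cr(a,255,90,120,150,4)); save('w8c.png',cr(im,255,160,120,150,4))
```

```text
11.375 [ 0.49539073 -0.14505275  0.27179351] [ 1.76009754e+00  2.60130519e+00 -5.39430040e-04] [ 0.011  0.011  0.013 -0.011  0.001  0.001  0.003]
```

View pics/w7c.png

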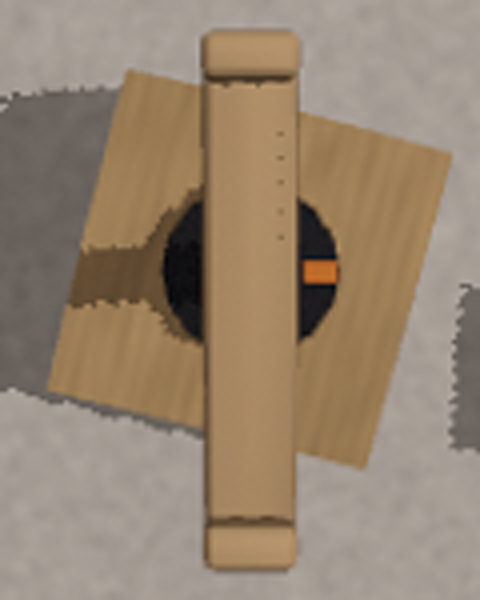

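View pics/w8c.png

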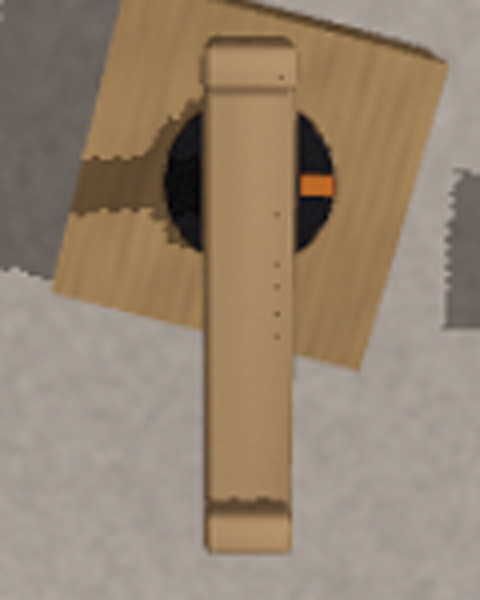

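Run:
```python
from h import *
def C(n):
    d=np.load(f'pics/{n}.npz');return cam('wrist',dict(position=d['p'],ee_rot=d['r'])),d
(c7,d7),(c8,d8)=C('w7'),C('w8')
W7=lambda a:(np.atleast_2d(a)+.5)/4+[254.5,89.5]
W8=lambda a:(np.atleast_2d(a)+.5)/4+[254.5,159.5]
M=R.from_rotvec(d8['r']).as_matrix()
r={}
for n,a,b in [('far',(251,31),(250.5,47)),('near',(250.5,569),(248.5,552)),('collar',(251,270),(250,182)),('mark',(320,272),(317,185))]:
    x,e=tri([rays(c7,W7(a),True),rays(c8,W8(b),True)]);r[n]=x;print(n,x.round(4),e,'tool8',((x-d8['p'])@M).round(4))
m=(r['far']+r['near'])/2;v=r['far']-r['near'];print('barc',m,np.linalg.norm(v),'yaw',np.arctan2(-v[0],v[1]),'tool8',((m-d8['p'])@M).round(4))
v=r['mark']-r['collar'];print(np.arctan2(v[1],v[0]))
print('collar on .063',onz(c7,W7((251,270)),.063,True),onz(c8,W8((250,182)),.063,True))
print('bar on .188',[(onz(c7,W7(a),.188,True)+onz(c7,W7(b),.188,True))/2 for a,b in [((251,31),(250.5,569))]],(onz(c8,W8((250.5,47)),.188,True)+onz(c8,W8((248.5,552)),.188,True))/2)
print('toolx yaw',np.arctan2(-M[0,0],M[1,0]))
# latest
```

```text
far [ 0.475  -0.0948  0.1874] [np.float64(1.1059324413246575e-05), np.float64(1.10593244131533e-05)] tool8 [ 0.0543 -0.0002  0.0843]
near [ 0.5078 -0.1778  0.1872] [np.float64(7.090314688646719e-05), np.float64(7.090314688633293e-05)] tool8 [-0.0349 -0.0007  0.0847]
collar [ 0.4915 -0.1365  0.0607] [np.float64(5.1457666129683496e-05), np.float64(5.145766612962098e-05)] tool8 [ 0.0096 -0.0004  0.2111]
mark [ 0.5073 -0.1306  0.0625] [np.float64(2.9537349446339693e-06), np.float64(2.953734944506081e-06)] tool8 [0.0091 0.0164 0.2093]
barc [ 0.49139834 -0.13628119  0.18728317] 0.08925330676938716 yaw 0.3762688622656537 tool8 [ 0.0097 -0.0005  0.0845]
0.3554904846821453
collar on .063 [[ 0.49143336 -0.13642218  0.063     ]] [[ 0.49141749 -0.13610534  0.063     ]]
bar on .188 [array([[ 0.4913342 , -0.13622968,  0.188     ]])] [[ 0.491357   -0.13606586  0.188     ]]
toolx yaw 0.3810714762484944
```

Call:
{"method": "apply_moves", "body": {"targets": [0.4,0.0243,-0.001,0,0,0.4,0,0,0.1,0,0.4,0,0,0.1,0,0.4,0,0,0.07,0,0.4,0,0,0.03,0,0.4,0,0,0,0,1,0,0,0,0,1,0,0,0,0,1,0,0,0,0,1,0,0,0,0,1,0,0,0,0,1,0,0,0,0], "grip_force": 50}}

```text
clock: 12.92
position: [0.4916, -0.1365, 0.1517]
ee_rot: [1.761, 2.601, -0.0]
force: [0.1, -0.4, 3.0]
width: 0.168
```

Run:
```python
from h import *
s=arm.observe();print(s['clock'],s['position'],s['ee_rot'],s['width'],s['force'],s['dq'].round(3))
im=eyes.get_image('wrist');save('w9.png',im)
```

```text
12.925 [ 0.49156721 -0.13653882  0.15172429] [ 1.76108482e+00  2.60119093e+00 -4.16833748e-05] 0.16789715488022927 [ 0.14522531 -0.35262775  3.04742624] [-0.001  0.001  0.001 -0.001  0.001  0.002 -0.002]
```

View pics/w9.png

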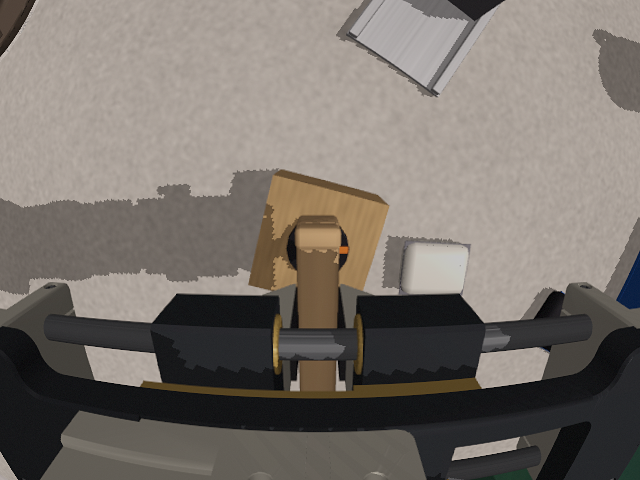

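Call:
{"method": "apply_moves", "body": {"targets": [1,0,0,-0.03,0,1,0,0,-0.05,0,1,0,0,-0.08,0,1,0,0,-0.08,0,1,0,0,-0.06,0,1,0,0,0,0.094,1,0,0,0,0.094,1,0,0,0,0.094,1,0,0,0,0.094,1,0.04,-0.0085,0,0,1,0.08,-0.0085,0,0,1,0.1,-0.0085,0,0,1,0.12,-0.0085,0,0,1,0.12,-0.0085,0,0,1,0.1,-0.0085,0,0,1,0.08,-0.0085,0,0,1,0.043,-0.0085,0,0,1,0,0,0,0,1,0,0,0,0]}}

```text
clock: 15.35
position: [0.5218, 0.1349, 0.2714]
ee_rot: [2.442, 1.975, -0.001]
force: [1.5, 0.2, -2.1]
width: 0.168
```

Run:
```python
from h import *
s=arm.observe();print(s['clock'],s['position'],s['ee_rot'],s['width'],s['force'],s['dq'].round(3));M=R.from_rotvec(s['ee_rot']).as_matrix();print(M.round(4))
im=eyes.get_image('wrist');save('w10.png',im);np.savez('pics/w10.npz',im=im,p=s['position'],r=s['ee_rot'])
sc=eyes.get_image('scene');np.save('pics/scene10.npy',sc);t=eyes.get_image('top');np.save('pics/top10.npy',t)
cr=lambda a,x,y,w,h,f:cv2.resize(a[y:y+h,x:x+w],None,fx=f,fy=f,interpolation=cv2.INTER_CUBIC)
save('sc10.png',cr(sc,230,130,200,150,4));save('t10.png',cr(t,220,190,180,120,4.4))
```

```text
15.35 [0.52180963 0.13489706 0.27142275] [ 2.44229034e+00  1.97499133e+00 -1.41532047e-03] 0.16820228538376106 [ 1.45365766  0.21665541 -2.10491023] [ 0.011 -0.001  0.005  0.001 -0.002  0.001 -0.007]
[[ 2.092e-01  9.779e-01 -3.000e-04]
 [ 9.779e-01 -2.092e-01 -1.100e-03]
 [-1.100e-03 -0.000e+00 -1.000e+00]]
```

View pics/w10.png

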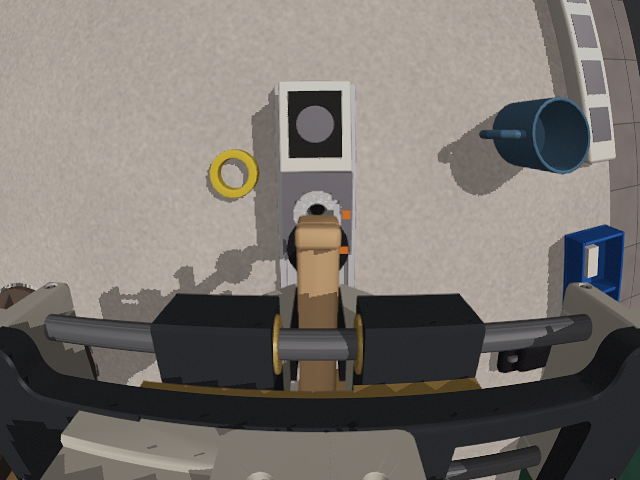

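View pics/sc10.png

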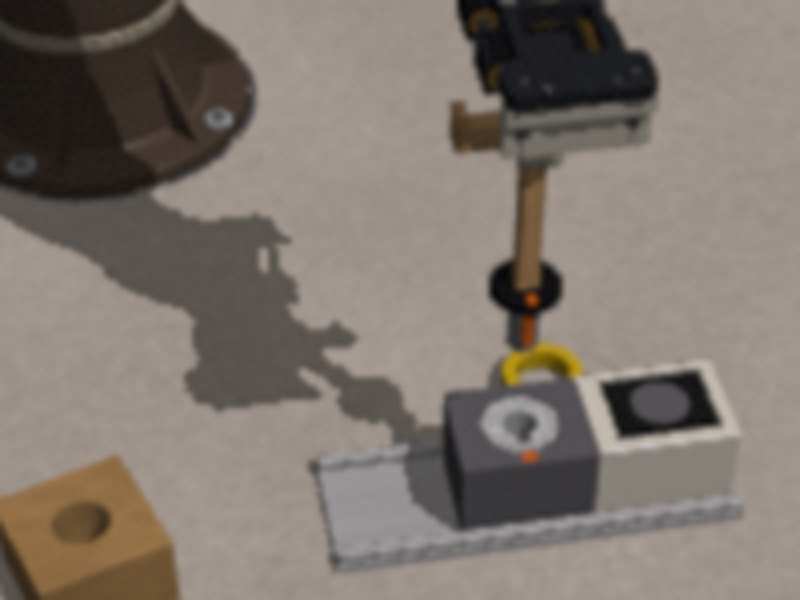

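View pics/t10.png

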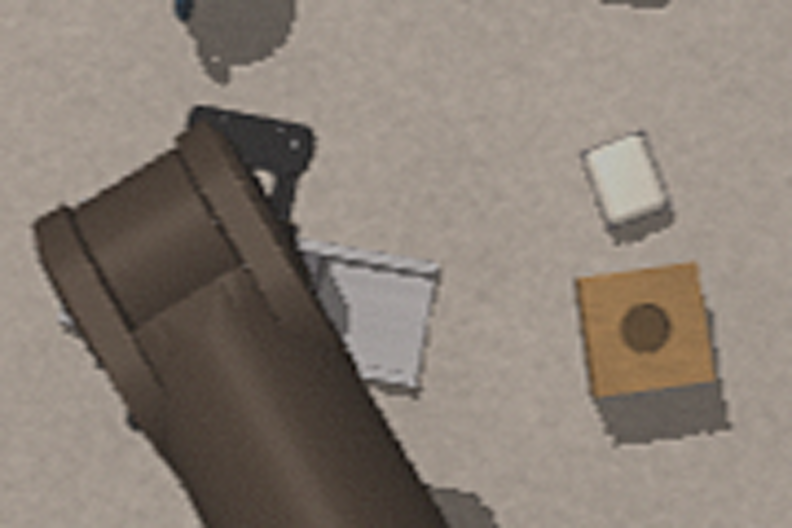

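Call:
{"method": "apply_moves", "body": {"targets": [1,0.004,-0.0006,0.03,0,1,0,0,0.05,0,1,0,0,0.045,0,1,0,0,0.02,0,1,0,0,0,0,1,0,0,0,0]}}

```text
clock: 16.25
position: [0.5223, 0.1382, 0.2141]
ee_rot: [2.442, 1.976, 0.001]
force: [0.4, 1.1, -1.7]
width: 0.171
```

Run:
```python
from h import *
s=arm.observe();print(s['clock'],s['position'],s['ee_rot'],s['width'],s['force'],s['dq'].round(3));M=R.from_rotvec(s['ee_rot']).as_matrix();print(M.round(4))
im=eyes.get_image('wrist');np.savez('pics/w11.npz',im=im,p=s['position'],r=s['ee_rot'])
sc=eyes.get_image('scene');np.save('pics/scene11.npy',sc)
cr=lambda a,x,y,w,h,f:cv2.resize(a[y:y+h,x:x+w],None,fx=f,fy=f,interpolation=cv2.INTER_CUBIC)
save('sc11.png',cr(sc,320,160,100,100,6));save('w11.png',cr(im,260,80,120,120,5))
print('bore px',proj(cam('scene'),[.5219,.1365,.066]),'tool tip',proj(cam('scene'),s['position']+[0,0,-.1387]))
```

```text
16.25 [0.52225715 0.13822759 0.21408194] [2.44172620e+00 1.97622498e+00 1.38675753e-03] 0.17077641150940456 [ 0.41537019  1.06861661 -1.72004083] [-0.001 -0.005 -0.    -0.007  0.     0.    -0.002]
[[ 2.084e-01  9.780e-01  9.000e-04]
 [ 9.780e-01 -2.084e-01  3.000e-04]
 [ 5.000e-04  8.000e-04 -1.000e+00]]
bore px [[358.76147448 235.39435673]] tool tip [[359.61646717 232.59997701]]
```

View pics/w11.png

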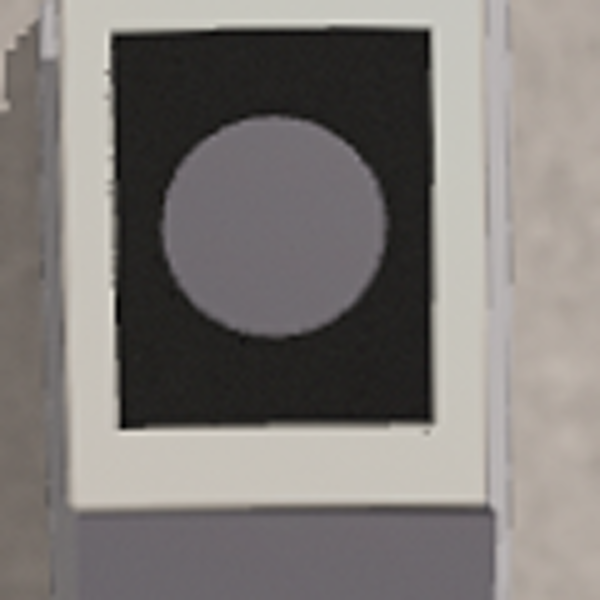

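View pics/sc11.png

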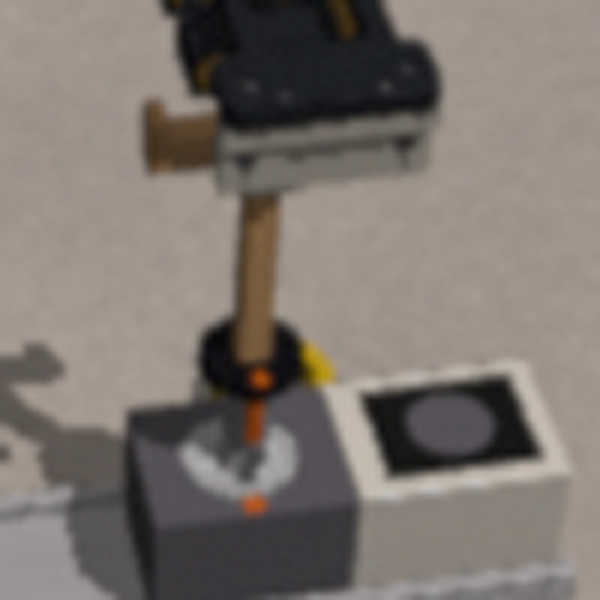

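Call:
{"method": "apply_moves", "body": {"targets": [1,0,0,0,0,1,0,0,0,0,1,0,0,0,0]}}

```text
clock: 16.73
position: [0.5219, 0.138, 0.2136]
ee_rot: [2.442, 1.976, 0.0]
force: [-0.1, 0.2, -2.1]
width: 0.17
```

Run:
```python
from h import *
s=arm.observe();print(s['clock'],s['position'],s['ee_rot'],s['force'],s['dq'].round(3))
```

```text
16.725 [0.52192403 0.13804378 0.21360081] [2.44200229e+00 1.97628505e+00 1.61737666e-04] [-0.06222048  0.24203342 -2.09122262] [-0.001  0.001  0.002  0.     0.    -0.001 -0.002]
```

Call:
{"method": "apply_moves", "body": {"targets": [1,-0.004,0.0013,0,0,1,0,0,0.01,0,1,0,0,0.01,0,1,0,0,0,0,1,0,0,0,0]}}

```text
clock: 17.35
position: [0.5221, 0.1364, 0.2055]
ee_rot: [-2.442, -1.976, -0.0]
force: [0.8, 0.1, -1.9]
width: 0.172
```

Run:
```python
from h import *
s=arm.observe();print(s['clock'],s['position'],s['ee_rot'],s['force'],s['dq'].round(3))
```

```text
17.35 [0.52209684 0.13642259 0.20550602] [-2.44192775e+00 -1.97642244e+00 -4.26102928e-07] [ 0.81292246  0.09006328 -1.91072276] [-0.001 -0.003  0.001 -0.001 -0.    -0.    -0.   ]
```

Call:
{"method": "apply_moves", "body": {"targets": [1,0,0,0.005,0,1,0,0,0.005,0,1,0,0,0.005,0,1,0,0,0,0]}}

```text
clock: 17.85
position: [0.522, 0.1363, 0.1993]
ee_rot: [-2.442, -1.976, 0.001]
force: [0.4, 0.5, -2.6]
width: 0.168
```

Call:
{"method": "apply_moves", "body": {"targets": [1,0,0,0.005,0,1,0,0,0.005,0,1,0,0,0.005,0,1,0,0,0.005,0,1,0,0,0,0]}}

```text
clock: 18.48
position: [0.522, 0.1363, 0.1913]
ee_rot: [-2.442, -1.976, 0.001]
force: [0.0, 0.5, -2.2]
width: 0.167
```

Call:
{"method": "apply_moves", "body": {"targets": [1,0,0,0.008,0,1,0,0,0.008,0,1,0,0,0.008,0,1,0,0,0.008,0,1,0,0,0,0]}}

```text
clock: 19.1
position: [0.5219, 0.1363, 0.1784]
ee_rot: [-2.442, -1.976, 0.001]
force: [-0.9, 0.7, -1.8]
width: 0.168
```

Call:
{"method": "apply_moves", "body": {"targets": [1,0,0,0.008,0,1,0,0,0.008,0,1,0,0,0.008,0,1,0,0,0,0], "grip_force": 60}}

```text
clock: 19.6
position: [0.5224, 0.1365, 0.1694]
ee_rot: [2.442, 1.976, 0.001]
force: [-0.5, -0.0, 5.1]
width: 0.168
```

Call:
{"method": "apply_moves", "body": {"targets": [1,0,0,0.006,0,1,0,0,0.005,0,1,0,0,0.003,0,1,0,0,0,0]}}

```text
clock: 20.1
position: [0.5225, 0.1366, 0.1642]
ee_rot: [2.442, 1.976, 0.002]
force: [-0.9, -0.4, 6.7]
width: 0.168
```

Call:
{"method": "apply_moves", "body": {"targets": [1,0,0,0.003,0,1,0,0,0.002,0,1,0,0,0,0,1,0,0,0,0]}}

```text
clock: 20.6
position: [0.5227, 0.1367, 0.1628]
ee_rot: [2.441, 1.976, 0.003]
force: [-1.9, -0.3, 11.9]
width: 0.172
```

Call:
{"method": "apply_moves", "body": {"targets": [1,0,0,0.003,0,1,0,0,0.003,0,1,0,0,0,0,1,0,0,0,0]}}

```text
clock: 21.1
position: [0.5233, 0.137, 0.1627]
ee_rot: [2.44, 1.975, 0.005]
force: [-8.6, -4.4, 34.7]
width: 0.169
```

Run:
```python
from h import *
s=arm.observe();print(s['clock'],s['position'],s['ee_rot'],s['width'],s['force'],s['ft_torque'],s['dq'].round(3));M=R.from_rotvec(s['ee_rot']).as_matrix();print(M.round(4))
im=eyes.get_image('wrist');np.savez('pics/w12.npz',im=im,p=s['position'],r=s['ee_rot']);save('w12.png',im)
sc=eyes.get_image('scene');np.save('pics/scene12.npy',sc)
cr=lambda a,x,y,w,h,f:cv2.resize(a[y:y+h,x:x+w],None,fx=f,fy=f,interpolation=cv2.INTER_CUBIC)
save('sc12.png',cr(sc,310,170,120,100,6))
```

```text
21.1 [0.52331816 0.13704055 0.16269424] [2.44011244 1.97468793 0.00542012] 0.16947554090786607 [-8.60395708 -4.36513488 34.6806727 ] [-0.94149552  2.14534454  0.02633139] [ 0.001 -0.001 -0.001  0.     0.002  0.    -0.   ]
[[ 2.085e-01  9.780e-01  4.300e-03]
 [ 9.780e-01 -2.085e-01  2.000e-04]
 [ 1.100e-03  4.200e-03 -1.000e+00]]
```

View pics/w12.png

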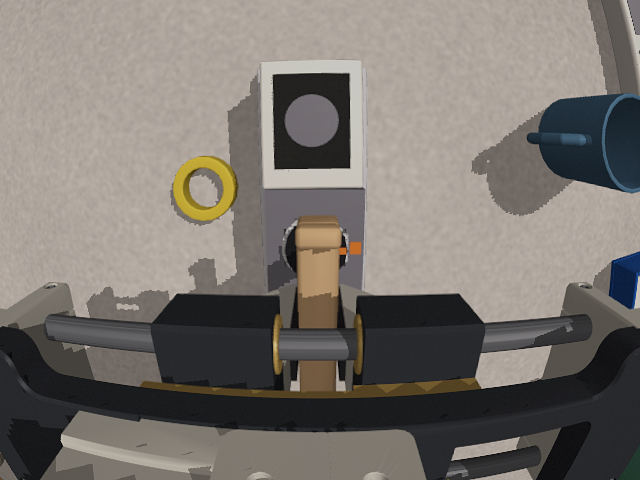

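View pics/sc12.png

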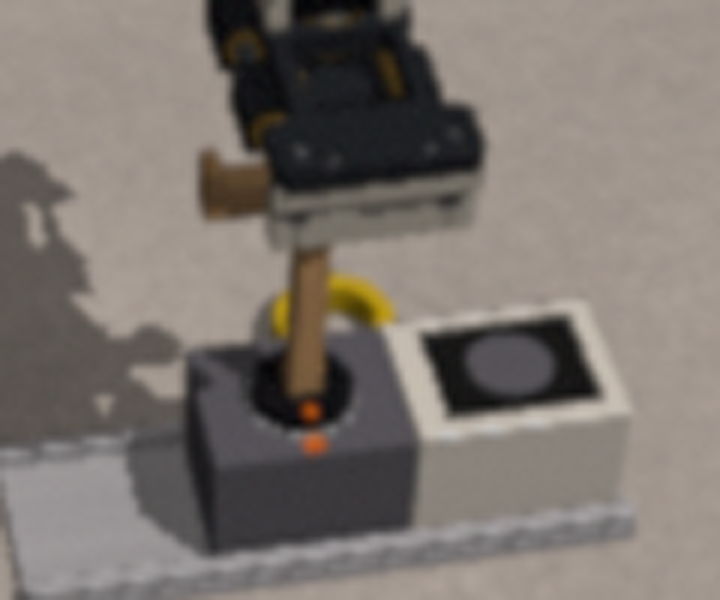

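Call:
{"method": "apply_moves", "body": {"targets": [1,0,-0.001,-0.003,0,1,0,0,0,0,1,0,0,0,0,1,0,0,0,0,1,0,0,0,0,1,0,0,0,0,1,0,0,0,0,1,0,0,0,0]}}

```text
clock: 22.2
position: [0.523, 0.1369, 0.1627]
ee_rot: [2.441, 1.975, 0.005]
force: [-4.1, -2.9, 22.2]
width: 0.17
```

Run:
```python
from h import *
s=arm.observe();print(s['clock'],s['position'],s['width'],s['force'])
im=eyes.get_image('wrist');cr=lambda a,x,y,w,h,f:cv2.resize(a[y:y+h,x:x+w],None,fx=f,fy=f,interpolation=cv2.INTER_CUBIC)
save('w13.png',cr(im,250,150,120,110,5))
c=cam('wrist',s)
e=onz(c,[[315,187]],.066,True)[0];u=np.array([.2085,.978]);print('seam along dock y from bore',(e[:2]-[.5219,.1365])@u)
```

```text
22.2 [0.52295658 0.13693249 0.16273062] 0.16953717004735935 [-4.07937853 -2.89321934 22.15345168]
seam along dock y from bore 0.04324577148831518
```

View pics/w13.png

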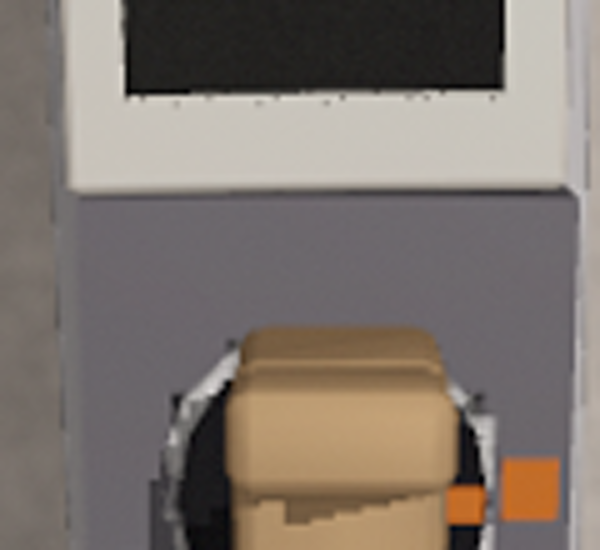

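Run:
```python
from h import *
print(arm.sign_off()); s=arm.observe();print(s['clock'],s['position'],s['force'])
```

```text
the job is handed in; nothing more can be done
None
the job is handed in; nothing more can be done
```

The module is flush against the charger, and the hanger is seated in it, key in the keyway and collar home. I handed the job in at about 22 s of the 64 s, with the arm still gripping and pressing down.

- **Slide:** I pushed the module about 40 mm along the tray until it stopped moving while the push force doubled. The last wrist picture shows it against the charger with only a thin dark line at the joint. That view puts the joint about 43 mm from the bore, against 42 mm expected, which is within the calibration error.
- **Fit:** I located the bore and the hanger from two wrist views each, and their heights and sizes matched the text. After lifting the hanger out and turning it about 0.59 rad, the shaft and key went in with no side load to speak of.
- **Fully home:** The tool stopped within 0.1 mm of the height I had worked out for home. Pressing further raised the force to 35 N with no more travel, so I eased off to 22 N. After holding that for a second the height was unchanged. The two orange marks line up in the wrist and scene pictures.
- **Not checked:** The tool ended about 1 mm to the side of the bore centre, with about 5 N of side force. I did not re-measure the other items on the desk. The arm was planned to stay clear of them, and nothing looked moved in the later pictures, though not every item appeared in them.

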